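# Drain a culture flask's neck and hold the shaker's spring clamp open for it

### The arm

A 6-joint arm with a two-finger parallel gripper is mounted at the origin on the work surface. World frame = base frame: x ahead of the robot, y to its left, z up, the work surface at z = 0. Lengths are in mm, angles in rad, forces in N, time in s.
With the tool pointing down it reaches from about 325 to 775 mm from the base axis. Payload 9.3 kg.
Tool frame: the origin (TCP) lies on the front face of the gripper's body, between the roots of the fingers; the fingertips stand 73 mm ahead of it and the grasp point (between the pads) lies 54 mm ahead of it; z points along the fingers, y is the line along which they close (so a half turn about z gives the same grasp; the last joint's range is limited). The gripper opens to 85 mm and grips with 20 to 120 N. Pads are 22 mm wide; open, the fingers measure 114 mm over their backs; the gripper's body (76 mm by 85 mm) begins 54 mm behind the grasp point. The pads swing forward as they close: fully open they stand 13 mm farther back than shut.
Start: joints at [1.109, 0.259, 0.021, 1.334, 0, 1.418], TCP at [167.155, 523.981, 303.879] pointing down, gripper open.
Joint ranges: [-3.04, 3.04], [-0.91, 1.82], [-1.04, 1.36], [-1.92, 1.95], [-1.52, 1.45], [-3.14, 3.14]. Speed limits (rad/s): [2.22, 2.22, 2.79, 3.14, 3.14, 3.14].

### API

Orientations are given as a 3x3 rotation matrix whose columns are the frame's x, y, z axes.
In Python, from cell import r gives the robot as it stands.
- The arm moves only by the tool apply_moves, never from a script. Its argument "moves" is a list that holds one entry, the list of rows, each a list of 7 numbers: the opening, from 0 (shut) to 1 (fully open), then the shift along the tool's x, y, z in shares of 750 mm (1.0 is 750 mm), then the turn, a rotation vector about the tool's x, y, z in normalised numbers (1 is 2 rad). In form: [[[claw, x, y, z, ax, ay, az], ...]]. A call has 1 to 10 rows; each row is the pose to reach, as a shift and turn from the pose commanded when the call began, along the tool's axes at that moment; what a row does not reach only later rows make up. A row lasts 1/12 s, in which the tool goes at most 41.7 mm and 7.16 degrees, less where a joint would pass 70% of its speed; a pose out of reach is approached as far as the arm can. Shift and turn numbers lie between -1 and 1, and a call with a number outside is refused. A call with a gripper value outside its range is refused whole. The fingers move at their own pace and stop on an object; "grip_force" is the grip in N (left out, the last holds). Time passes only in rows, so rows that repeat a pose let the fingers close. It gives the time, the measured TCP pose, the force, the opening and the grip force at its end, in the units of the state.
- r.read_state(): the state, without advancing time (a new reading comes with each control period).
- r.snapshot(name): name is "scene" or "top" or "wrist"; returns a dict with "image" (400x640x3 uint8, red, green, blue), "depth" (400x640 float32, mm along the optical axis (not along the pixel's ray), 0 where there is no reading), "fx", "fy", "cx", "cy" (pixels), "extrinsics" (4x4, takes a point from world to camera coordinates); the wrist camera has in their place "T_tool_cam" (4x4, takes a point from camera to tool coordinates, whose origin is the TCP and whose axes are the flange's). Camera axes: x right, y up, looking along -z (the intrinsics and any distortion apply to the point x, -y, -z); pixel columns grow to the right and rows downward; lengths in mm; the calibration is good to about 2 mm. The wrist camera is an equidistant fisheye: a pixel r from the principal point sees the ray r / f radians off the axis. A picture is of the moment at which its call begins: read the wrist's pose just before it.
- r.close_job(): hands the job in; it is judged then, once.
The state is a dict: "t": time; "joint_positions": joint angles; "joint_vel": joint speeds; "joint_efforts": joint torques, N m; "ee_pos": TCP position; "ee_rot": TCP orientation; "force": force on the tool from outside, world axes, zero at the start; "torque": the same for the moment, N m; "grip_width": finger opening in mm; "grip_force": force on a finger pad.
Only numpy, scipy, OpenCV 4.12 (cv2) and the standard library are available. Lean on these libraries where they do the work, as an engineer would, in place of code of your own. Each camera call takes 0.05 s, during which the arm holds its last target. There are 200 camera calls.

### The job

The smaller culture flask is going on the orbital shaker. Pick it up clear of the pad, tip its cap end up to about 45 degrees and keep it so for two seconds so that the neck drains, then bring it back level, lay it flat and gently on the rubber mat on the free half of the shaker's platform and let go of it. Then draw the shaker's spring clamp smoothly open by its pull bar until the pointer on the jaw stands level with the line on the index clip, without letting it snap back, and finish while still holding it there so that I can slide the flask in; leave everything else where it is.

Things in the scene. Friction and masses are not known exactly. Their poses are not given: they have to be found in the camera images.
- flask: the smaller of two clear culture flasks lying flat on the white pad, grey cap, 60 g. Body 72 long (x) x 48 wide (y) x 27 mm high; neck and 26 mm cap reach 68 mm from the origin at +x. Origin: centre of the body's underside; x to the cap, which starts pointing roughly away from the robot; z up when flat. Grip it across its 48 mm
- big_flask: the larger culture flask on the pad, same shape: body 108 x 80 x 36 mm, cap end 92 mm from the origin; origin and axes as for the smaller one. Leave it alone
- pad: white absorbent pad on the bench, 320 (x) x 330 (y) x 3 mm, fixed; origin: centre of its underside
- shaker: orbital shaker, fixed. Origin: on the bench under the middle of its aluminium platform (220 x by 312 y mm, top at 100 mm); front faces its own -x, roughly to the robot. The platform's +y half is free, with a black rubber mat; on the -y half is the spring clamp: fixed jaw at the rear, moving jaw, spring barrels, and at the front a bushing block, 42 mm high, front face 100 mm from the origin
- mat_centre (a point): centre of the top of the flat black rubber mat (200 x by 138 y mm, 3 mm thick) on the free +y half of the platform, 103 mm above the bench; axes as the shaker's
- pull_bar (a point): the clamp's pull bar: black round bar, 14 mm thick, 104 mm long, level along the shaker's y, ahead of the platform's front edge; origin at its centre, 126 mm above the bench; axes as the shaker's. Two 11 mm rods, 40 mm either side of the origin, run back from it. 41 mm free behind it when closed: pinch it from above between the rods, a finger in front and one behind
- pointer (a point): tip of the thin black pointer (3.5 mm wide, 14 mm long) on the moving jaw's -y end, 114 mm above the bench; moves with the jaw; axes as the shaker's
- index_line (a point): the white line on the small black index clip (11 x 13 mm) on the scale rail along the platform's -y edge, close beside the pointer's track: the mark to which the pointer is drawn along the shaker's -x, 30 to 44 mm from the closed pointer; axes as the shaker's
- index (a joint): where the index clip sits on its rail, m: how far the jaw must be drawn from closed for pointer and line to be level. The clip is stiff; leave it where it is
- vial_a: small capped glass vial standing on the pad between or beyond the flasks, 23 mm wide, 57 mm high; origin: centre of its underside. Bystander
- vial_b: a second vial like it, standing beside it. Bystander
- bottle: amber reagent bottle, 68 mm wide, 145 mm high, standing on the bench beyond the pad; origin: centre of its underside. Bystander
- tube_rack: long tube rack with microtubes, 245 x 105 mm, 71 mm high, on the bench to the robot's right of the shaker; origin: centre of its underside. Bystander
- tip_box: open pipette-tip box with its lid thrown back, 85 x 122 mm, about 120 mm high, at the far left; origin: centre of its underside. Bystander
- marker: marker pen lying on the bench, 142 mm long, 11 mm thick, right of the shaker; origin: on the bench under its middle. Bystander
- jaw: the spring clamp's moving part: jaw plate 12 mm thick, 30 mm high, two rods and pull bar. Origin: on the platform top, under the jaw plate; axes as the shaker's. Starts closed by its spring; is drawn straight along the shaker's -x, end stop after 52 mm. The spring pulls back with 5 N when closed, 11 N at 45 mm
There are look-alikes about, which are no part of the job. What is shaped like the flask but pink or turquoise is not meant.

How it is judged (in metres and radians):
On the way, in this order (a step that is already met when the one before it is completed fails the run):
1. the smaller flask is held in the air, tipped cap end up 35 to 55 degrees, for two seconds (angle between flask's own x axis and vertical between 0.61 and 0.96 rad and angle between flask's own z axis and vertical below 1 rad and height (world z) of flask above 0.05 m and contact force between the fingers and flask above 0.5 N and contact force between flask and pad below 0.05 N), for 1.7 s.
2. the flask lies level on the shaker's rubber mat, let go (angle between flask's own z axis and vertical below 0.06 rad and z of flask in the frame of mat_centre between -0.004 and 0.006 m and x of flask in the frame of mat_centre between -0.065 and 0.065 m and y of flask in the frame of mat_centre between -0.045 and 0.045 m and contact force between flask and shaker above 0.1 N and contact force between each of the arm, the fingers and flask below 0.05 N), for 0.2 s.
3. the clamp is drawn out so that its pointer is level with the index line, within 5 mm, and kept there (x of pointer in the frame of index_line between -0.005 and 0.005 m and contact force between the fingers and jaw above 4 N), for 0.5 s.
At the end, for the whole second after the job is handed in: The fingers hold the pull bar (over 4 N on it) with the jaw's pointer within 5 mm of the index line and still; the smaller flask lies flat (within 3.4 degrees) and untouched on the rubber mat, its origin within 65 mm (shaker's x) and 45 mm (y) of the mat's centre (all of step 2 and all of step 3 and linear speed of each of jaw, flask below 0.02 m/s and distance of pull_bar from where it was at the start of the episode above 0.02 m); the arm keeps its last pose, push and grip.
It fails at once if the flask is dropped (falls free of the fingers faster than a fall of 15 mm) (linear speed of flask above 0.55 m/s and contact force between the fingers and flask below 0.02 N).
It fails at once if the flask is slammed or pressed down hard on the shaker (over 60 N) (contact force between flask and shaker above 60 N).
It fails at once if the clamp is let snap back or is jerked (over 0.35 m/s) (linear speed of jaw above 0.35 m/s).
It fails at once if the index clip is shifted (it starts between 0.030 and 0.044) (distance of index_line from where it was at the start of the episode above 0.004 m).
It fails at once if another thing on the bench is moved more than 3 cm or knocked over (distance of any of big_flask, vial_a, vial_b, bottle, tube_rack, tip_box, marker from where it was at the start of the episode above 0.03 m or angle between any of vial_a, vial_b, bottle's own z axis and vertical above 0.5 rad).
It also fails if it takes over 64 s, if anything falls off the work surface, if the arm or the gripper's body presses on something with over 40 N, if the wrist force passes 120 N, or if a joint passes its speed limit or range.

## Working session

There is one attempt and no reset: what is moved stays moved. The work goes in short steps, Python scripts to look and compute and a tool call to move; the robot and the scene stay as the last step left them, time stands still between calls to the robot, and variables do not carry over. Pictures are saved under pics/ and viewed, at most 10 in all, crops included, and the job is handed in when it is done.

Besides the shell and the picture viewer there is one more tool, called after "Request:" in YAML: its name, and indented under it one key for each argument. apply_moves: Moves the arm, as the interface text tells. Its arguments: {"type":"object","properties":{"moves":{"type":"array"},"grip_force":{"type":"number"}},"required":["moves"]}

```bash
ls; mkdir -p pics; cat > h.py <<'E'
import numpy as np, cv2
from cell import r
def save(s,n,crop=None,k=1):
    im=s["image"][:,:,::-1]
    if crop: a,b,c,d=crop; im=im[b:d,a:c]
    cv2.imwrite("pics/"+n,cv2.resize(im,None,fx=k,fy=k,interpolation=cv2.INTER_CUBIC))
def ray(s,u,v):
    d=np.array([(u-s["cx"])/s["fx"],-(v-s["cy"])/s["fy"],-1.]); E=np.array(s["extrinsics"]); R=E[:3,:3]
    return -R.T@E[:3,3], R.T@d
def onz(s,u,v,z):
    o,d=ray(s,u,v); return o+d*(z-o[2])/d[2]
def bydepth(s,u,v):
    o,d=ray(s,u,v); return o+d*float(s["depth"][int(v),int(u)])
E
python3 - <<'E'
from h import *
import pickle
S={n:r.snapshot(n) for n in("scene","top")}
pickle.dump(S,open("s0.pkl","wb"))
for n in S: save(S[n],n+"0.png",k=1.25); print(n,S[n].keys(),S[n]["extrinsics"],S[n]["fx"],S[n]["cx"],S[n]["cy"])
st=r.read_state();print(st)
E
```

```text
pics
scene dict_keys(['image', 'depth', 'fx', 'fy', 'cx', 'cy', 'extrinsics']) [[-1.57434557e-02  9.99843088e-01  8.12052718e-03 -2.45785924e+01]
 [-7.13034016e-01 -1.69201569e-02  7.00925246e-01  2.84902110e+02]
 [ 7.00952663e-01  5.24477346e-03  7.13188514e-01 -1.72622935e+03]
 [ 0.00000000e+00  0.00000000e+00  0.00000000e+00  1.00000000e+00]] 394.57922595593936 322.34369349985474 208.72561278288194
top dict_keys(['image', 'depth', 'fx', 'fy', 'cx', 'cy', 'extrinsics']) [[-1.09108341e-02 -9.99931458e-01 -4.24645800e-03  3.48852008e+01]
 [ 9.80643909e-01 -1.15304456e-02  1.95459898e-01 -5.33921594e+02]
 [-1.95495464e-01 -2.03163265e-03  9.80702501e-01 -1.21583773e+03]
 [ 0.00000000e+00  0.00000000e+00  0.00000000e+00  1.00000000e+00]] 406.3177610289762 324.3731596340943 199.59076793422602
{'t': 0.1, 'joint_positions': array([ 1.10942436e+00,  2.59132900e-01,  2.08180027e-02,  1.33371998e+00,
       -3.68437809e-06,  1.41820255e+00]), 'joint_vel': array([ 0.0030775 , -0.00318679,  0.00178276,  0.00092201,  0.00039335,
       -0.00121771]), 'joint_efforts': array([ 3.74665004e-03, -5.56691837e+01,  3.45072913e+01,  1.16204383e-02,
       -2.93022495e-04, -2.59090200e-06]), 'ee_pos': array([167.06319348, 523.8245793 , 303.32047074]), 'ee_rot': array([[-9.52705534e-01,  3.03894498e-01, -5.48076276e-04],
       [ 3.03894936e-01,  9.52704904e-01, -1.11069341e-03],
       [ 1.84621340e-04, -1.22472136e-03, -9.99999233e-01]]), 'force': array([0.29207   , 0.33159425, 0.78459056]), 'torque': array([-0.02960226, -0.00511469,  0.05066016]), 'grip_force': 0.0, 'grip_width': 85.52405068616713}
```

View pics/top0.png

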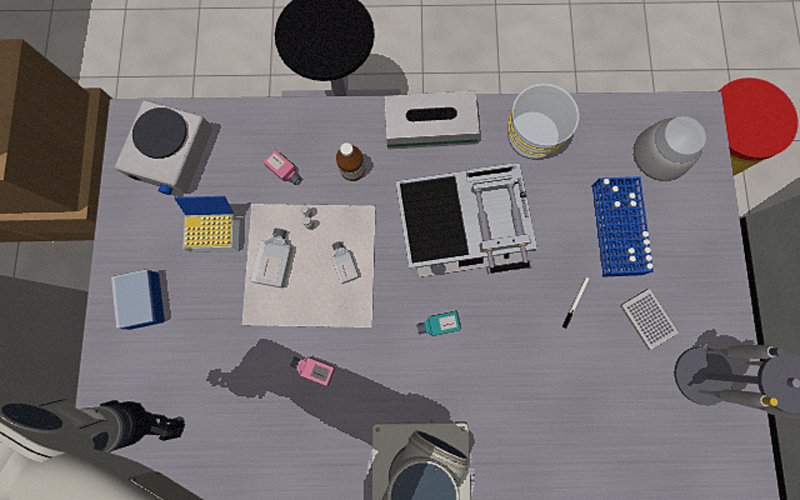

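View pics/scene0.png

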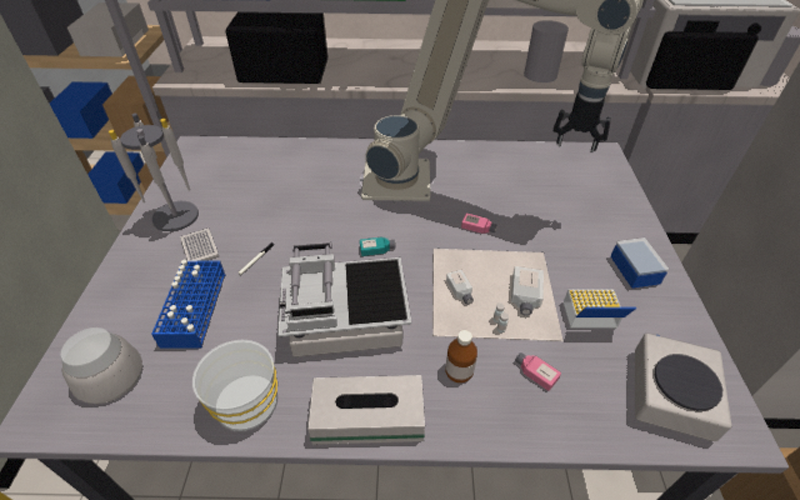

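The top view shows the small flask around (345,262), the big flask at (272,258), vials at (308,215), and the shaker at (465,220) with its mat on the left and the clamp on the right. The scene view agrees. I'll enlarge this part.

```bash
python3 - <<'E'
from h import *
import pickle
S=pickle.load(open("s0.pkl","rb"))
save(S["top"],"t1.png",(310,125,440,225),6)
save(S["top"],"t2.png",(230,155,310,235),7)
E
```

```text
(no output)
```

View pics/t1.png

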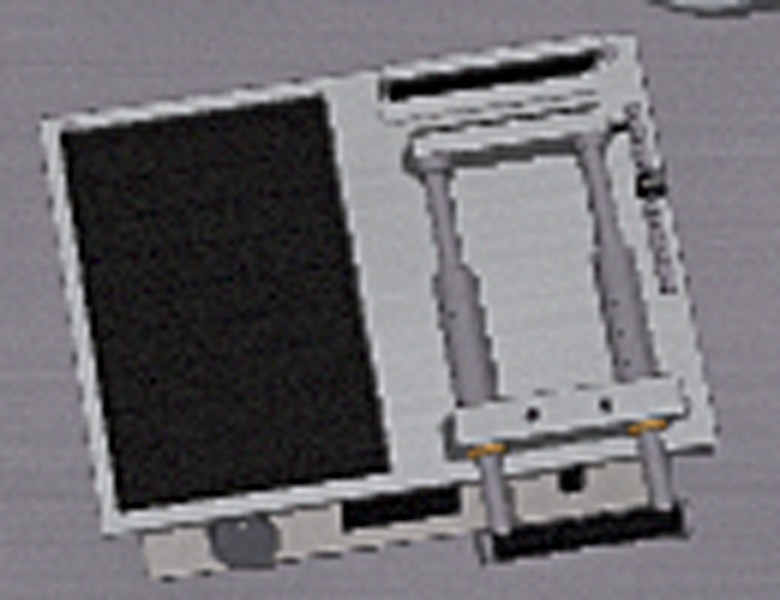

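View pics/t2.png

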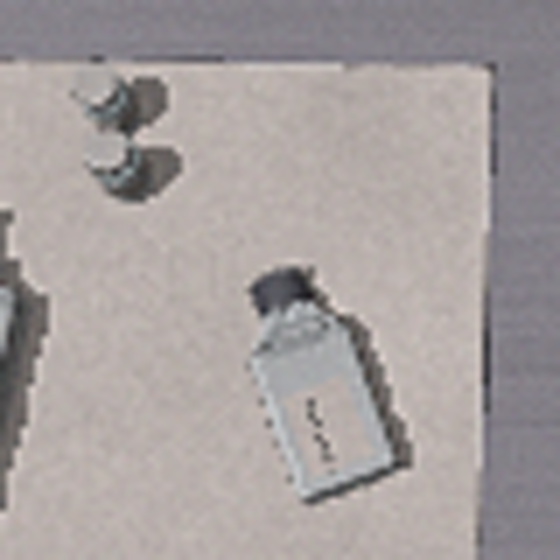

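t1 shows mat corners at (63,133), (325,97), (388,470) and (122,508). The bar runs (487,550)–(685,523), the pointer is near (622,123), and the clip is at (652,185). t2 shows the flask's rear top corners at (303,498) and (392,460), and its cap end at about (278,275).

```bash
python3 - <<'E'
from h import *
import pickle
S=pickle.load(open("s0.pkl","rb"))["top"]
f=lambda p,o,k:((p[0]+.5)/k-.5+o[0],(p[1]+.5)/k-.5+o[1])
P=lambda p,z:onz(S,*f(p,(310,125),6),z)[:2]
Q=lambda p,z:onz(S,*f(p,(230,155),7),z)[:2]
np.set_printoptions(precision=1,suppress=True)
m=np.array([P(p,103) for p in[(63,133),(325,97),(388,470),(122,508)]]);pl=np.array([P(p,100) for p in[(42,120),(635,38),(715,447),(105,530)]])
for a in(m,pl):
  print(a,"c",a.mean(0),"yaw",[np.degrees(np.arctan2(*(q)[::-1])) for q in(a[0]-a[3],a[1]-a[2])],np.degrees([np.arctan2(-(q)[0],q[1]) for q in (a[0]-a[1],a[3]-a[2])]),[np.linalg.norm(q) for q in(a[0]-a[3],a[0]-a[1])])
b=np.array([P(p,131) for p in[(490,547),(685,520)]]);print("bar",b,b.mean(0))
print("pointer",P((628,123),114),"clip",P((652,185),114))
c=[Q(p,30) for p in[(305,498),(393,460),(350,320),(255,355)]];print("flask",np.array(c),"cap",Q((278,275),28))
# depth points of flask
for p in[(320,420),(360,440),(285,290)]: print(bydepth(S,*f(p,(230,155),7)))
E
```

```text
[[ 690.1   40.1]
 [ 707.9  -94.7]
 [ 512.4 -120.3]
 [ 494.7   12.5]] c [601.3 -40.6] yaw [np.float64(8.036573861302333), np.float64(7.447218759442129)] [7.5 7.6] [np.float64(197.37907740616023), np.float64(135.98693103941616)]
[[ 698.3   50.9]
 [ 739.  -256.3]
 [ 522.7 -284.5]
 [ 484.2   21.1]] c [ 611.1 -117.2] yaw [np.float64(7.925612495583194), np.float64(7.422779994441804)] [7.5 7.2] [np.float64(216.13603212838905), np.float64(309.9061003698659)]
bar [[ 468.6 -164.8]
 [ 480.7 -259.7]] [ 474.7 -212.3]
pointer [ 688.2 -247. ] clip [ 655.3 -257.3]
flask [[457.1 190.7]
 [473.8 151.3]
 [538.2 171.4]
 [522.6 214.3]] cap [560.  204.7]
[492.7 184.6  28.1]
[483.5 166.5  27.5]
[552.5 201.1  30.3]
```

```bash
cat >> h.py <<'E'
from scipy.spatial.transform import Rotation as Ro
def down(yaw): # tool down, tool y at world angle yaw+90 deg (tool x = -object x)
    a=np.radians(yaw); x=-np.array([np.cos(a),np.sin(a),0]); z=np.array([0,0,-1.]); return np.c_[x,np.cross(z,x),z]
def go(p,R,st=None):
    st=st or r.read_state(); A=np.array(st["ee_rot"]); 
    print("t",st["t"],"at",np.round(st["ee_pos"],1),"shift m",np.round(A.T@(np.array(p)-st["ee_pos"])/1000,4),"rot",np.round(Ro.from_matrix(A.T@R).as_rotvec(),4),"F",np.round(st["force"],1),"w",st["grip_width"],st["grip_force"])
E
python3 -c "
from h import *
go([480,183,210],down(19))"
```

```text
t 0.1 at [167.1 523.8 303.3] shift m [-0.4017 -0.2295  0.0935] rot [-1.100e-03 -6.000e-04 -6.404e-01] F [0.3 0.3 0.8] w 85.52405068616713 0.0
```

The rows are not in the units I measure in: shifts go in shares of 750 mm and turns go in shares of 2 rad. I convert before sending: -0.32 m / 0.75 = -0.4267, -0.295 m / 0.75 = -0.3933, -0.54 rad / 2 = -0.27.

Request:
apply_moves:
  moves:
    - [[1,-0.0267,-0.0133,0,0,0,-0.015],[1,-0.0667,-0.04,0.0067,0,0,-0.045],[1,-0.1133,-0.0667,0.0133,0,0,-0.075],[1,-0.16,-0.0933,0.02,0,0,-0.1],[1,-0.2067,-0.12,0.0267,0,0,-0.13],[1,-0.2533,-0.1467,0.04,0,0,-0.16],[1,-0.3,-0.1733,0.0533,0,0,-0.19],[1,-0.3467,-0.2,0.0667,0,0,-0.22],[1,-0.3933,-0.2267,0.08,0,0,-0.25],[1,-0.4267,-0.2467,0.0933,0,0,-0.27]]

```text
t: 0.93
ee_pos: [417.4, 248.1, 233.3]
ee_rot: [[-0.973, -0.231, 0.0], [-0.231, 0.973, -0.0], [-0.0, -0.0, -1.0]]
force: [0.2, 0.3, 0.1]
grip_width: 85.8
grip_force: 0.0
```

Scaled: -0.08 m / 0.75 = -0.1067, -0.073 m / 0.75 = -0.0973, -0.1 rad / 2 = -0.05.

Request:
apply_moves:
  moves:
    - [[1,-0.036,-0.02,0.0133,0,0,-0.02],[1,-0.06,-0.0333,0.0213,0,0,-0.035],[1,-0.08,-0.0467,0.0267,0,0,-0.0425],[1,-0.0973,-0.0547,0.0293,0,0,-0.0475],[1,-0.1067,-0.0587,0.0307,0,0,-0.05],[1,-0.1067,-0.0587,0.0307,0,0,-0.05]]

```text
t: 1.43
ee_pos: [504.8, 225.8, 210.4]
ee_rot: [[-0.946, -0.324, -0.0], [-0.324, 0.946, -0.0], [0.001, 0.0, -1.0]]
force: [-0.3, 0.3, -0.5]
grip_width: 85.4
grip_force: 0.0
```

```bash
cat >> h.py <<'E'
def wray(s,st,u,v):
    a=np.array([(u-s["cx"])/s["fx"],(v-s["cy"])/s["fy"]]); th=np.linalg.norm(a); q=a/max(th,1e-9)*np.sin(th)
    d=np.array([q[0],-q[1],-np.cos(th)]); T=np.array(s["T_tool_cam"]); A=np.array(st["ee_rot"])
    return A@T[:3,3]+st["ee_pos"], A@T[:3,:3]@d
def wz(s,st,u,v,z):
    o,d=wray(s,st,u,v); return (o+d*(z-o[2])/d[2])
E
python3 - <<'E'
from h import *
import pickle
st=r.read_state(); s=r.snapshot("wrist"); pickle.dump((st,s),open("w1.pkl","wb")); save(s,"w1.png",k=1.25); print(s["fx"],s["cx"],s["cy"],s["T_tool_cam"])
E
```

```text
309.70691628693146 320.8501998246098 197.31210521519654 [[-1.92103476e-04  9.63463468e-01  2.67839707e-01  6.81120653e+01]
 [ 9.99999976e-01  2.13947506e-04 -5.23713789e-05  2.23274192e-01]
 [-1.07761548e-04  2.67839690e-01 -9.63463486e-01 -7.07887071e+01]
 [ 0.00000000e+00  0.00000000e+00  0.00000000e+00  1.00000000e+00]]
```

View pics/w1.png

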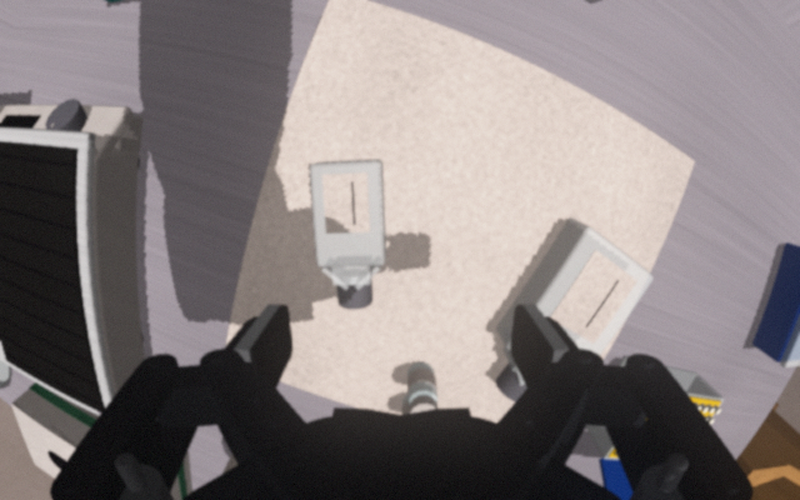

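The wrist view shows the small flask with rear corners at (311,163) and (381,160), shoulders at (318,268) and (384,265), and its cap end at about (355,306).

```bash
python3 - <<'E'
from h import *
import pickle
np.set_printoptions(precision=1,suppress=True)
st,s=pickle.load(open("w1.pkl","rb"))
P=[wz(s,st,(u+.5)/1.25-.5,(v+.5)/1.25-.5,z)[:2] for u,v,z in[(311,163,30),(381,160,30),(384,266,30),(318,268,30),(355,306,18)]]
P=np.array(P);print(P)
a=(P[0]+P[1])/2;b=(P[2]+P[3])/2
for q in(b,P[4]): print(np.linalg.norm(q-a),np.degrees(np.arctan2(*(q-a)[::-1])))
d=P[2:4].mean(0)+0; e=(P[2]+P[1]-P[0]-P[3]);print("width dir",np.linalg.norm(e)/2,np.degrees(np.arctan2(e[0],-e[1])))
a_=np.radians(18.5);print("c",a+36*np.array([np.cos(a_),np.sin(a_)]),P[4]-68*np.array([np.cos(a_),np.sin(a_)]))
E
```

```text
[[471.5 152.1]
 [455.5 195.5]
 [523.  219.9]
 [539.5 176.8]
 [564.  209.9]]
72.04434304197217 19.955931445220564
106.78296747594673 19.78963191863805
width dir 46.1490272318358 -159.41551506320383
c [497.6 185.2] [499.5 188.4]
```

```bash
python3 -c "
from h import *
go([499,185.3,78],down(20))"
```

```text
t 1.4833 at [503.8 226.1 210.6] shift m [ 0.0177 -0.0371  0.1326] rot [ 0.0002 -0.0007 -0.0184] F [ 0.3  0.2 -0.4] w 85.45661247895391 0.0
```

Scaled: 0.1325 m / 0.75 = 0.1767, 0.0177 m / 0.75 = 0.0236, -0.018 rad / 2 = -0.009.

Request:
apply_moves:
  moves:
    - [[1,0.012,-0.024,0.0133,0,0,-0.005],[1,0.0227,-0.0467,0.04,0,0,-0.009],[1,0.0236,-0.0493,0.0733,0,0,-0.009],[1,0.0236,-0.0493,0.1067,0,0,-0.009],[1,0.0236,-0.0493,0.1333,0,0,-0.009],[1,0.0236,-0.0493,0.1533,0,0,-0.009],[1,0.0236,-0.0493,0.1667,0,0,-0.009],[1,0.0236,-0.0493,0.1733,0,0,-0.009],[1,0.0236,-0.0493,0.1767,0,0,-0.009],[1,0.0236,-0.0493,0.1767,0,0,-0.009]]

```text
t: 2.32
ee_pos: [498.9, 185.6, 78.7]
ee_rot: [[-0.939, -0.343, 0.0], [-0.343, 0.939, 0.0], [-0.0, -0.0, -1.0]]
force: [0.1, 0.9, 0.2]
grip_width: 85.7
grip_force: 0.0
```

Request:
apply_moves:
  moves:
    - [[0.4,0,0,0,0,0,0],[0.4,0,0,0,0,0,0],[0.3,0,0,0,0,0,0],[0.3,0,0,0,0,0,0],[0.3,0,0,0,0,0,0],[0.3,0,0,0,0,0,0],[0.3,0,0,0,0,0,0]]
  grip_force: 30

```text
t: 2.9
ee_pos: [499.4, 185.3, 79.1]
ee_rot: [[-0.94, -0.342, 0.001], [-0.342, 0.94, 0.0], [-0.001, -0.0, -1.0]]
force: [-1.0, 0.1, 6.4]
grip_width: 47.7
grip_force: 31.5
```

Scaled: -0.145 m / 0.75 = -0.1933, -0.135 m / 0.75 = -0.18, -0.2 rad / 2 = -0.1.

Request:
apply_moves:
  moves:
    - [[0.3,0,0,-0.0053,0,0,0],[0.3,0,0,-0.016,0,0,0],[0.3,0,0,-0.0333,0,0,0],[0.3,0,0,-0.06,0,0,0],[0.3,0,0,-0.0867,0,0,0],[0.3,0,0,-0.1133,0,0,0],[0.3,0,0,-0.14,0,-0.015,0],[0.3,0,0,-0.16,0,-0.04,0],[0.3,0,0,-0.18,0,-0.07,0],[0.3,0,0,-0.1933,0,-0.1,0]]

```text
t: 3.73
ee_pos: [499.5, 185.3, 225.6]
ee_rot: [[-0.92, -0.342, 0.191], [-0.335, 0.94, 0.069], [-0.203, -0.0, -0.979]]
force: [0.4, -0.4, 0.2]
grip_width: 47.7
grip_force: 30.9
```

Scaled: -0.005 m / 0.75 = -0.0067, -0.585 rad / 2 = -0.2925.

Request:
apply_moves:
  moves:
    - [[0.3,0,0,-0.0067,0,-0.04,0],[0.3,0,0,-0.0067,0,-0.08,0],[0.3,0,0,-0.0067,0,-0.12,0],[0.3,0,0,-0.0067,0,-0.16,0],[0.3,0,0,-0.0067,0,-0.2,0],[0.3,0,0,-0.0067,0,-0.235,0],[0.3,0,0,-0.0067,0,-0.265,0],[0.3,0,0,-0.0067,0,-0.285,0],[0.3,0,0,-0.0067,0,-0.2925,0],[0.3,0,0,-0.0067,0,-0.2925,0]]

```text
t: 4.57
ee_pos: [497.2, 184.7, 228.1]
ee_rot: [[-0.665, -0.342, 0.664], [-0.242, 0.94, 0.242], [-0.707, 0.0, -0.708]]
force: [0.2, 0.3, -1.0]
grip_width: 47.3
grip_force: 31.0
```

Request:
apply_moves:
  moves:
    - [[0.3,0,0,0,0,0,0],[0.3,0,0,0,0,0,0],[0.3,0,0,0,0,0,0],[0.3,0,0,0,0,0,0],[0.3,0,0,0,0,0,0],[0.3,0,0,0,0,0,0],[0.3,0,0,0,0,0,0],[0.3,0,0,0,0,0,0],[0.3,0,0,0,0,0,0],[0.3,0,0,0,0,0,0]]

```text
t: 5.4
ee_pos: [498.1, 184.9, 228.3]
ee_rot: [[-0.665, -0.342, 0.664], [-0.242, 0.94, 0.242], [-0.707, 0.0, -0.707]]
force: [-0.2, -0.2, 0.2]
grip_width: 47.2
grip_force: 31.0
```

```bash
python3 - <<'E'
from h import *
st=r.read_state(); w=r.snapshot("wrist"); s=r.snapshot("scene")
a=cv2.resize(w["image"][100:400,120:520],(640,480)); b=cv2.resize(s["image"][100:300,300:460],(384,480))
cv2.imwrite("pics/tilt.png",cv2.resize(np.hstack([a,b])[:,:,::-1],(800,375)))
E
```

```text
(no output)
```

View pics/tilt.png

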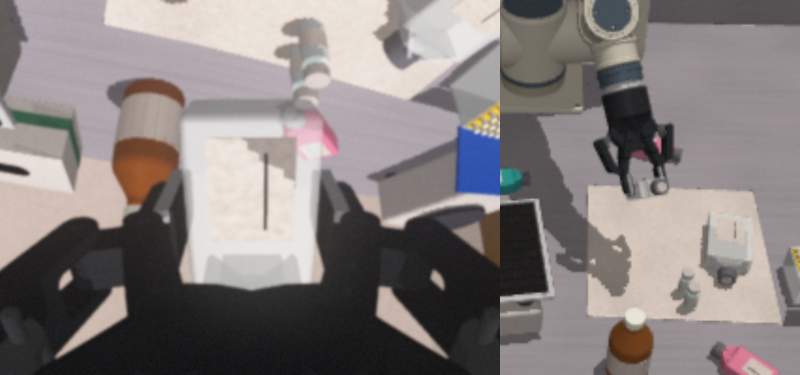

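The flask is held square in the fingers and tipped up, clear of the pad. I'll keep holding, then level it.

Request:
apply_moves:
  moves:
    - [[0.3,0,0,0,0,0,0],[0.3,0,0,0,0,0,0],[0.3,0,0,0,0,0,0],[0.3,0,0,0,0,0,0],[0.3,0,0,0,0,0,0],[0.3,0,0,0,0,0,0],[0.3,0,0,0,0,0,0],[0.3,0,0,0,0,0,0],[0.3,0,0,0,0,0,0],[0.3,0,0,0,0,0,0]]

```text
t: 6.33
ee_pos: [498.1, 184.9, 228.3]
ee_rot: [[-0.665, -0.342, 0.664], [-0.242, 0.94, 0.242], [-0.707, -0.0, -0.707]]
force: [0.1, 0.5, 0.2]
grip_width: 47.3
grip_force: 31.0
```

Request:
apply_moves:
  moves:
    - [[0.3,0,0,0,0,0,0],[0.3,0,0,0,0,0,0],[0.3,0,0,0,0,0,0],[0.3,0,0,0,0,0,0],[0.3,0,0,0,0,0,0],[0.3,0,0,0,0,0,0],[0.3,0,0,0,0,0,0],[0.3,0,0,0,0,0,0]]

```text
t: 7.0
ee_pos: [498.1, 184.9, 228.3]
ee_rot: [[-0.665, -0.342, 0.664], [-0.242, 0.94, 0.242], [-0.707, -0.0, -0.707]]
force: [0.4, -0.1, -1.5]
grip_width: 47.6
grip_force: 31.0
```

Scaled: -0.035 m / 0.75 = -0.0467, -0.03 m / 0.75 = -0.04, 0.785 rad / 2 = 0.3925.

Request:
apply_moves:
  moves:
    - [[0.3,-0.0133,0,-0.0133,0,0.02,0],[0.3,-0.0267,0,-0.0267,0,0.06,0],[0.3,-0.04,0,-0.04,0,0.11,0],[0.3,-0.0467,0,-0.0467,0,0.16,0],[0.3,-0.0467,0,-0.0467,0,0.21,0],[0.3,-0.0467,0,-0.0467,0,0.26,0],[0.3,-0.0467,0,-0.0467,0,0.31,0],[0.3,-0.0467,0,-0.0467,0,0.355,0],[0.3,-0.0467,0,-0.0467,0,0.385,0],[0.3,-0.0467,0,-0.0467,0,0.3925,0]]

```text
t: 7.83
ee_pos: [499.3, 185.2, 277.1]
ee_rot: [[-0.94, -0.342, -0.003], [-0.342, 0.94, -0.001], [0.004, 0.0, -1.0]]
force: [-0.4, 0.3, -0.4]
grip_width: 47.8
grip_force: 30.9
```

```bash
python3 -c "
from h import *
go([600,-33,250],down(7.5))"
```

```text
t 7.8333 at [499.3 185.2 277.1] shift m [-0.0201 -0.2394  0.027 ] rot [-0.0003 -0.0036  0.2183] F [-0.4  0.3 -0.4] w 47.75086078079404 30.938023924827576
```

Scaled: -0.237 m / 0.75 = -0.316, -0.003 m / 0.75 = -0.004, -0.003 rad / 2 = -0.0015.

Request:
apply_moves:
  moves:
    - [[0.3,-0.0013,-0.0133,0,0,0,0.005],[0.3,-0.004,-0.04,0,0,0,0.015],[0.3,-0.0067,-0.08,0,0,0,0.03],[0.3,-0.0107,-0.12,0,0,0,0.045],[0.3,-0.0133,-0.16,0,0,0,0.06],[0.3,-0.0173,-0.2,0.0067,0,0,0.075],[0.3,-0.0213,-0.24,0.0133,0,0,0.085],[0.3,-0.024,-0.28,0.0213,0,-0.001,0.095],[0.3,-0.0253,-0.304,0.0293,0,-0.0015,0.105],[0.3,-0.0267,-0.316,0.0347,0,-0.0018,0.109]]

```text
t: 8.67
ee_pos: [598.3, -33.9, 251.2]
ee_rot: [[-0.992, -0.127, 0.005], [-0.127, 0.992, 0.0], [-0.005, -0.0, -1.0]]
force: [-0.3, -0.1, -0.8]
grip_width: 47.5
grip_force: 31.0
```

Scaled: -0.002 m / 0.75 = -0.0027.

Request:
apply_moves:
  moves:
    - [[0.3,0,-0.0027,0,0,0,0],[0.3,0,-0.0027,0,0,0,0],[0.3,0,-0.0027,0,0,0,0]]

```text
t: 8.92
ee_pos: [597.8, -32.2, 252.4]
ee_rot: [[-0.991, -0.132, 0.004], [-0.132, 0.991, 0.001], [-0.004, 0.0, -1.0]]
force: [0.0, -0.0, 0.2]
grip_width: 47.5
grip_force: 31.0
```

```bash
python3 - <<'E'
from h import *
import pickle
go([600,-33,181],down(7.5))
st=r.read_state(); s=r.snapshot("wrist"); pickle.dump((st,s),open("w2.pkl","wb")); save(s,"w2.png",k=1.25)
E
```

```text
t 8.9167 at [597.8 -32.2 252.4] shift m [-0.0018 -0.0011  0.0714] rot [0.0004 0.0044 0.0012] F [ 0.  -0.   0.2] w 47.5117074874928 31.042469143867493
```

View pics/w2.png

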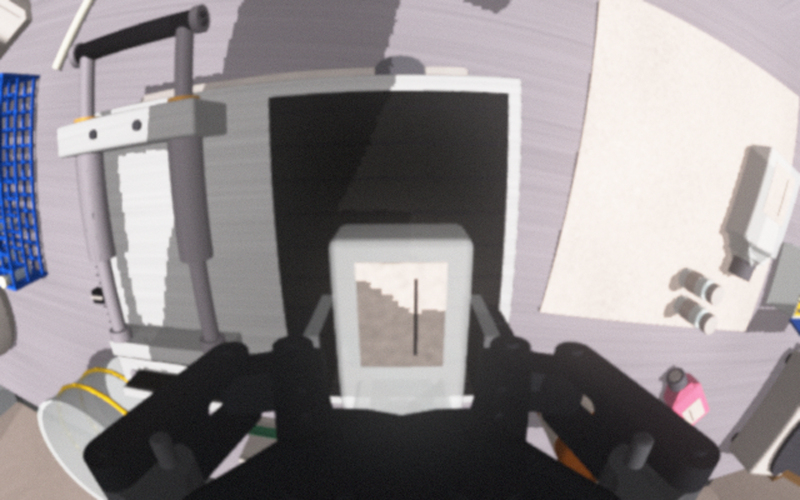

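The flask is square in the grip over the mat. The mat's front corners are at (270,95) and (508,93), and the bar's ends are near (77,57) and (200,18).

```bash
python3 - <<'E'
from h import *
import pickle
np.set_printoptions(precision=1,suppress=True)
st,s=pickle.load(open("w2.pkl","rb"))
P=np.array([wz(s,st,(u+.5)/1.25-.5,(v+.5)/1.25-.5,z)[:2] for u,v,z in[(508,93,103),(270,95,103),(77,57,126),(200,18,126)]])
print(P); m=P[:2].mean(0);d=P[0]-P[1];n=np.array([d[1],-d[0]])/np.linalg.norm(d);print(np.linalg.norm(d),"yaw",np.degrees(np.arctan2(n[1],n[0])),"centre",m+100*n,"bar",P[2:].mean(0))
E
```

```text
[[ 493.    15.7]
 [ 511.  -120.1]
 [ 484.5 -262.1]
 [ 468.9 -161.8]]
136.94627013692073 yaw 7.563539435870662 centre [601.2 -39. ] bar [ 476.7 -211.9]
```

Scaled: 0.068 m / 0.75 = 0.0907, -0.001 m / 0.75 = -0.0013, 0.004 rad / 2 = 0.002.

Request:
apply_moves:
  moves:
    - [[0.3,-0.0013,0,0.008,0,0.002,0],[0.3,-0.0013,0,0.0213,0,0.002,0],[0.3,-0.0013,0,0.0373,0,0.002,0],[0.3,-0.0013,0,0.0533,0,0.002,0],[0.3,-0.0013,0,0.0667,0,0.002,0],[0.3,-0.0013,0,0.0773,0,0.002,0],[0.3,-0.0013,0,0.084,0,0.002,0],[0.3,-0.0013,0,0.088,0,0.002,0],[0.3,-0.0013,0,0.0907,0,0.002,0],[0.3,-0.0013,0,0.0907,0,0.002,0]]

```text
t: 9.8
ee_pos: [599.6, -32.7, 183.7]
ee_rot: [[-0.991, -0.131, -0.001], [-0.131, 0.991, 0.0], [0.001, 0.0, -1.0]]
force: [-1.3, 0.2, -1.1]
grip_width: 47.2
grip_force: 31.0
```

Scaled: 0.003 m / 0.75 = 0.004, 0.001 m / 0.75 = 0.0013.

Request:
apply_moves:
  moves:
    - [[0.3,0,0,0.0013,0,0,0],[0.3,0,0,0.0027,0,0,0],[0.3,0,0,0.004,0,0,0],[0.3,0,0,0.004,0,0,0]]

```text
t: 10.13
ee_pos: [599.5, -32.8, 180.8]
ee_rot: [[-0.991, -0.131, -0.0], [-0.131, 0.991, 0.0], [0.0, 0.0, -1.0]]
force: [0.1, 0.3, -0.1]
grip_width: 47.6
grip_force: 31.0
```

Scaled: 0.0015 m / 0.75 = 0.002, 0.001 m / 0.75 = 0.0013.

Request:
apply_moves:
  moves:
    - [[0.3,0,0,0.0007,0,0,0],[0.3,0,0,0.0013,0,0,0],[0.3,0,0,0.002,0,0,0],[0.3,0,0,0.002,0,0,0]]

```text
t: 10.47
ee_pos: [599.5, -32.7, 179.2]
ee_rot: [[-0.991, -0.131, -0.001], [-0.131, 0.991, 0.0], [0.001, 0.0, -1.0]]
force: [-0.7, 0.3, -1.5]
grip_width: 47.3
grip_force: 31.1
```

Scaled: 0.0006 m / 0.75 = 0.0008, 0.0003 m / 0.75 = 0.0004.

Request:
apply_moves:
  moves:
    - [[0.3,0,0,0.0004,0,0,0],[0.3,0,0,0.0008,0,0,0],[0.3,0,0,0.0008,0,0,0]]

```text
t: 10.72
ee_pos: [599.5, -32.8, 179.1]
ee_rot: [[-0.991, -0.131, -0.0], [-0.131, 0.991, 0.0], [0.0, 0.0, -1.0]]
force: [-1.6, 0.8, 4.8]
grip_width: 47.6
grip_force: 31.5
```

Request:
apply_moves:
  moves:
    - [[0.62,0,0,0,0,0,0],[0.68,0,0,0,0,0,0],[0.75,0,0,0,0,0,0],[0.85,0,0,0,0,0,0],[0.9,0,0,0,0,0,0],[0.9,0,0,-0.0013,0,0,0]]

```text
t: 11.22
ee_pos: [599.4, -32.7, 179.5]
ee_rot: [[-0.991, -0.131, -0.001], [-0.131, 0.991, 0.0], [0.001, 0.001, -1.0]]
force: [0.6, 0.7, 0.1]
grip_width: 76.8
grip_force: 0.0
```

Scaled: -0.11 m / 0.75 = -0.1467, -0.105 m / 0.75 = -0.14.

Request:
apply_moves:
  moves:
    - [[0.9,0,0,-0.0067,0,0,0],[0.9,0,0,-0.02,0,0,0],[0.9,0,0,-0.04,0,0,0],[0.9,0,0,-0.06,0,0,0],[0.9,0,0,-0.08,0,0,0],[0.9,0,0,-0.1067,0,0,0],[0.9,0,0,-0.1267,0,0,0],[0.9,0,0,-0.14,0,0,0],[0.9,0,0,-0.1467,0,0,0],[0.9,0,0,-0.1467,0,0,0]]

```text
t: 12.05
ee_pos: [599.8, -32.8, 291.0]
ee_rot: [[-0.991, -0.131, 0.001], [-0.131, 0.991, -0.0], [-0.001, -0.0, -1.0]]
force: [0.2, 0.0, 0.0]
grip_width: 77.1
grip_force: 0.0
```

```bash
python3 - <<'E'
from h import *
import pickle
go([475.5,-212,290],down(7.5))
t=r.snapshot("top");pickle.dump(t,open("t2.pkl","wb")); b=t["image"][120:220,310:440]
w=r.snapshot("wrist")
cv2.imwrite("pics/rel.png",np.vstack([cv2.resize(b,(520,400),interpolation=cv2.INTER_CUBIC)])[:,:,::-1])
E
```

```text
t 12.05 at [599.8 -32.8 291. ] shift m [ 0.1466 -0.1614  0.0008] rot [-0.0003  0.0013  0.0003] F [0.2 0.  0. ] w 77.08526815399226 0.0
```

View pics/rel.png

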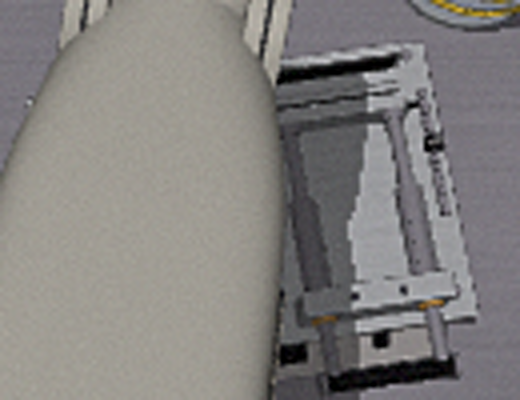

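The arm hides the mat here. I'll turn the gripper a quarter and look closely at the pointer and index clip with the wrist camera.

```bash
cat >> h.py <<'E'
def barR():
    a=np.radians(7.5); y=np.array([np.cos(a),np.sin(a),0]); z=np.array([0,0,-1.]); return np.c_[np.cross(y,z),y,z]
E
python3 -c "
from h import *
go([660,-280,280],barR())"
```

```text
t 12.15 at [599.4 -32.7 289.2] shift m [-0.0277 -0.2531  0.009 ] rot [-4.0000e-04 -1.4000e-03  1.5711e+00] F [-0.4 -0.5 -0.3] w 76.93005029067447 0.0
```

Scaled: -0.253 m / 0.75 = -0.3373, -0.0277 m / 0.75 = -0.0369, 1.11 rad / 2 = 0.555.

Request:
apply_moves:
  moves:
    - [[0.9,-0.0013,-0.0133,0,0,0,0.03],[0.9,-0.004,-0.04,0,0,0,0.08],[0.9,-0.0093,-0.08,0,0,0,0.135],[0.9,-0.0133,-0.12,0,0,0,0.195],[0.9,-0.0187,-0.16,0,0,0,0.255],[0.9,-0.024,-0.2133,0.0027,0,0,0.315],[0.9,-0.028,-0.2533,0.0053,0,0,0.375],[0.9,-0.032,-0.2933,0.008,0,0,0.435],[0.9,-0.0347,-0.32,0.0107,0,0,0.495],[0.9,-0.0369,-0.3373,0.012,0,0,0.555]]

```text
t: 12.98
ee_pos: [660.0, -282.6, 278.1]
ee_rot: [[-0.551, 0.834, -0.003], [0.834, 0.551, 0.001], [0.003, -0.002, -1.0]]
force: [0.0, -0.2, 0.6]
grip_width: 77.0
grip_force: 0.0
```

Scaled: 0.46 rad / 2 = 0.23.

Request:
apply_moves:
  moves:
    - [[0.45,0,0,0,0,0,0.06],[0.45,0,0,0,0,0,0.115],[0.45,0,0,0,0,0,0.17],[0.45,0,0,0,0,0,0.21],[0.45,0,0,0,0,0,0.23],[0.45,0,0,0,0,0,0.23]]

```text
t: 13.48
ee_pos: [659.9, -280.0, 279.1]
ee_rot: [[-0.13, 0.992, -0.002], [0.992, 0.13, 0.001], [0.002, -0.002, -1.0]]
force: [0.7, 0.2, 0.3]
grip_width: 38.3
grip_force: 0.0
```

```bash
python3 - <<'E'
from h import *
import pickle
go([475.5,-212,290],barR())
st=r.read_state(); s=r.snapshot("wrist"); pickle.dump((st,s),open("w3.pkl","wb")); save(s,"w3.png",k=1.25)
E
```

```text
t 13.4833 at [ 659.9 -280.   279.1] shift m [ 0.0913 -0.1741 -0.0103] rot [-0.0023 -0.0017 -0.0008] F [0.7 0.2 0.3] w 38.29393388040314 0.0
```

View pics/w3.png

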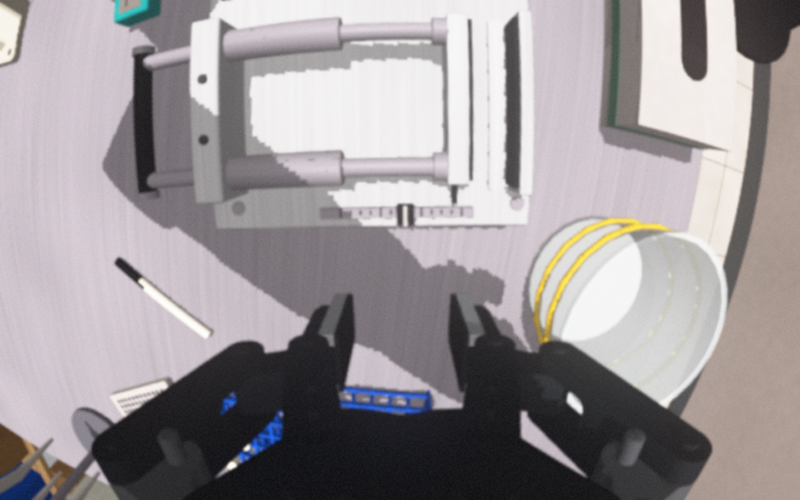

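The pointer tip is at about (454,202), the clip at (405,215), and the bar runs (143,50)–(147,193). I'll take an enlarged crop.

```bash
python3 - <<'E'
from h import *
import pickle
st,s=pickle.load(open("w3.pkl","rb")); save(s,"w3c.png",(300,140,390,190),8)
E
```

```text
(no output)
```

View pics/w3c.png

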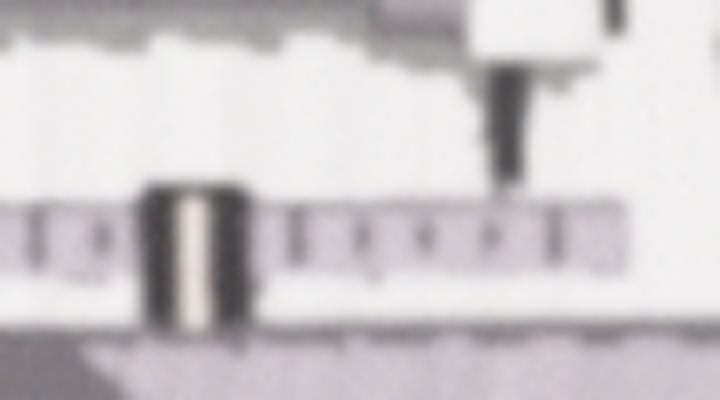

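The crop shows the pointer tip at (508,183) and the white line at x=195, from y=190 to 325.

```bash
python3 - <<'E'
from h import *
import pickle
np.set_printoptions(precision=1,suppress=True)
st,s=pickle.load(open("w3.pkl","rb")); a=np.radians(7.5); X=np.array([np.cos(a),np.sin(a)])
f=lambda u,v:((u+.5)/8-.5+300,(v+.5)/8-.5+140)
for z in(106,110,114): 
  p=wz(s,st,*f(508,183),114)[:2]; q=wz(s,st,*f(195,255),z)[:2]; print(z,p,q,(q-p)@X)
g=lambda u,v,z:wz(s,st,(u+.5)/1.25-.5,(v+.5)/1.25-.5,z)
print(g(143,50,130),g(147,193,130), (g(143,50,130)+g(147,193,130))/2)
E
```

```text
106 [ 687.6 -245.4] [ 658.8 -258. ] -30.234137108280283
110 [ 687.6 -245.4] [ 658.6 -257.2] -30.268424696012264
114 [ 687.6 -245.4] [ 658.5 -256.5] -30.302712283744253
[ 471.8 -161.6  130. ] [ 485.1 -258.2  130. ] [ 478.4 -209.9  130. ]
```

The wrist camera gives a draw of about 30 mm. Now to a point above the pull bar.

Scaled: -0.1736 m / 0.75 = -0.2315, -0.17 m / 0.75 = -0.2267, -0.002 rad / 2 = -0.001.

Request:
apply_moves:
  moves:
    - [[0.45,0.0067,-0.0133,0,0,0,0],[0.45,0.02,-0.04,0,0,0,0],[0.45,0.04,-0.0733,0,0,0,0],[0.45,0.06,-0.1133,0,0,0,0],[0.45,0.08,-0.1533,0,0,0,0],[0.45,0.1,-0.1867,0.0067,0,0,0],[0.45,0.1133,-0.2133,0.0173,0,0,0],[0.45,0.12,-0.2267,0.028,-0.0005,-0.0005,0],[0.45,0.1224,-0.2315,0.0347,-0.001,-0.0009,0],[0.45,0.1224,-0.2315,0.0387,-0.001,-0.0009,0]]

```text
t: 14.37
ee_pos: [475.2, -211.5, 251.3]
ee_rot: [[-0.133, 0.991, 0.001], [0.991, 0.133, -0.001], [-0.001, 0.001, -1.0]]
force: [0.2, -0.4, -0.5]
grip_width: 38.5
grip_force: 0.0
```

```bash
python3 - <<'E'
from h import *
import pickle
np.set_printoptions(precision=1,suppress=True)
st=r.read_state(); s=r.snapshot("wrist"); pickle.dump((st,s),open("w4.pkl","wb"))
go([476,-211.5,181],barR(),st)
A=np.array(st["ee_rot"]);T=np.array(s["T_tool_cam"]);C=A@T[:3,3]+st["ee_pos"]
D=s["depth"];v,u=np.mgrid[0:400,0:640]; a=np.stack([(u-s["cx"])/s["fx"],(v-s["cy"])/s["fy"]],-1);th=np.linalg.norm(a,axis=-1)
q=a/np.maximum(th,1e-9)[...,None]*np.sin(th)[...,None];d=np.stack([q[...,0],-q[...,1],-np.cos(th)],-1)
W=C+(d/np.cos(th)[...,None]*D[...,None])@(A@T[:3,:3]).T
m=(D>0)&(W[...,2]>118)&(W[...,2]<140)
X=W[m]; yaw=np.radians(7.5);R=np.array([[np.cos(yaw),np.sin(yaw)],[-np.sin(yaw),np.cos(yaw)]])
L=(X[:,:2]-[476,-211.5])@R.T
k=(abs(L[:,0])<25)&(abs(L[:,1])<32); print(m.sum(),k.sum())
for lo in range(-32,32,8):
  kk=k&(L[:,1]>=lo)&(L[:,1]<lo+8)
  if kk.sum(): print(lo,kk.sum(),np.percentile(L[kk,0],[2,50,98]),np.percentile(X[kk,2],[2,50,98]))
E
```

```text
t 14.3667 at [ 475.2 -211.5  251.3] shift m [-0.   0.   0.1] rot [0. 0. 0.] F [ 0.2 -0.4 -0.5] w 38.49448649603714 0.0
24109 1949
-32 200 [-5.7  0.5  6.7] [128.7 132.9 134.5]
-24 220 [-5.7  1.1  8.1] [126.2 132.5 134.6]
-16 226 [-5.6  1.1  7.9] [126.6 132.8 134.4]
-8 251 [-6.3  1.   7.8] [126.5 132.7 134.6]
0 253 [-6.2  0.9  7.7] [127.  132.6 134.3]
8 263 [-6.2  0.3  7.6] [127.2 132.5 134.5]
16 265 [-6.1  0.9  7.4] [127.7 132.6 134.5]
24 271 [-6.1  0.8  7.4] [127.2 132.6 134.6]
```

Scaled: 0.07 m / 0.75 = 0.0933, 0.0015 m / 0.75 = 0.002.

Request:
apply_moves:
  moves:
    - [[0.45,0,0.0013,0.008,0,0,0],[0.45,0,0.002,0.0213,0,0,0],[0.45,0,0.002,0.0373,0,0,0],[0.45,0,0.002,0.0533,0,0,0],[0.45,0,0.002,0.0667,0,0,0],[0.45,0,0.002,0.0773,0,0,0],[0.45,0,0.002,0.0853,0,0,0],[0.45,0,0.002,0.0907,0,0,0],[0.45,0,0.002,0.0933,0,0,0],[0.45,0,0.002,0.0933,0,0,0]]

```text
t: 15.25
ee_pos: [477.6, -211.7, 181.5]
ee_rot: [[-0.132, 0.991, 0.001], [0.991, 0.132, -0.001], [-0.001, 0.001, -1.0]]
force: [-0.5, -0.1, -0.7]
grip_width: 38.4
grip_force: 0.0
```

Request:
apply_moves:
  moves:
    - [[0.3,0,0,0,0,0,0],[0.25,0,0,0,0,0,0],[0.2,0,0,0,0,0,0],[0.15,0,0,0,0,0,0],[0.1,0,0,0,0,0,0],[0.05,0,0,0,0,0,0],[0,0,0,0,0,0,0],[0,0,0,0,0,0,0],[0,0,0,0,0,0,0]]
  grip_force: 60

```text
t: 16.0
ee_pos: [477.1, -211.8, 182.2]
ee_rot: [[-0.132, 0.991, 0.001], [0.991, 0.132, -0.002], [-0.002, 0.001, -1.0]]
force: [-4.7, -0.7, 5.9]
grip_width: 12.4
grip_force: 58.4
```

Request:
apply_moves:
  moves:
    - [[0,0,-0.0013,0,0,0,0],[0,0,-0.004,0,0,0,0],[0,0,-0.008,0,0,0,0],[0,0,-0.012,0,0,0,0],[0,0,-0.016,0,0,0,0],[0,0,-0.02,0,0,0,0],[0,0,-0.0233,0,0,0,0],[0,0,-0.0253,0,0,0,0],[0,0,-0.0267,0,0,0,0],[0,0,-0.0267,0,0,0,0]]

```text
t: 16.83
ee_pos: [459.0, -214.4, 182.3]
ee_rot: [[-0.132, 0.991, 0.006], [0.991, 0.132, -0.001], [-0.002, 0.005, -1.0]]
force: [6.5, 1.2, 0.4]
grip_width: 12.0
grip_force: 58.4
```

Scaled: -0.011 m / 0.75 = -0.0147, -0.001 m / 0.75 = -0.0013.

Request:
apply_moves:
  moves:
    - [[0,0,-0.0013,0,0,0,0],[0,0,-0.004,0,0,0,0],[0,0,-0.0073,0,0,0,0],[0,0,-0.0107,0,0,0,0],[0,0,-0.0133,0,0,0,0],[0,0,-0.0147,0,0,0,0],[0,0,-0.0147,0,0,0,0],[0,0,-0.0147,0,0,0,0]]

```text
t: 17.5
ee_pos: [448.3, -215.9, 182.3]
ee_rot: [[-0.132, 0.991, 0.006], [0.991, 0.132, -0.001], [-0.002, 0.006, -1.0]]
force: [7.9, 1.2, -0.1]
grip_width: 11.9
grip_force: 58.4
```

```bash
python3 - <<'E'
from h import *
import pickle
np.set_printoptions(precision=1,suppress=True,linewidth=200)
st=r.read_state(); print(st["t"],st["ee_pos"],(np.array(st["ee_pos"])-[477.1,-211.8,182.2])@[.9914,.1305,0],st["force"],st["grip_force"])
t=r.snapshot("top"); s=r.snapshot("scene");w=r.snapshot("wrist"); pickle.dump((t,s,st,w),open("end.pkl","wb"))
t0=pickle.load(open("s0.pkl","rb"))["top"]
for n,x in(("before",t0),("after",t)):
  print(n); print(cv2.cvtColor(x["image"],cv2.COLOR_RGB2GRAY)[138:170,408:424])
E
```

```text
17.5 [ 448.3 -215.9  182.3] -29.04111467332025 [ 7.9  1.2 -0.1] 58.43370258808136
before
[[177 173 170 170 168 169 169 172 178  71 129 130 128 132 126 130]
 [176 174 170 168 165 166 168 169 170 106 131 130 129 131 132 130]
 [106 150 167 166 171 171 169 168 171 162 124 128 130 129 130 129]
 [178 178 171 171 171 173 179 176 176 172 123 126 130 125 126 131]
 [ 87  98 173 170 168 170 133 119 117 190 121 126 126 127 124 135]
 [127 182 181 172 176 170  84 129 134 177  74 128 129 128 124 131]
 [169 172 172 149 182 186 123  68 137 177 119 125 137 133 133 130]
 [174 170 172 110 100  98  50 135 137 168 166 125 128 127 127 130]
 [167 151 161  80   0   1  43  85 133 122 179 127 123 129 126 127]
 [132 124 100  66 106 186 175  85 134 123 183  85 124 128 128 126]
 [136 130  98  85 178 179 173  75  65 135 174 102 132 129 130 132]
 [134 102  69 147 180 171 171 127 134 136 176 128 130 135 130 133]
 [141 122  79 180 177 174 168 103  99 133 154 150 135 132 132 136]
 [133 130 100 181 167 169 166 129 110 137 157 185 123 127 127 130]
 [134 137 113 176 167 165 171 164  53 105 138 192  88 134 127 129]
 [121 
[... 2584 characters left out ...]
 109 131 140 162 141 121 124]
 [ 67 107 137 123 130 170 167 164 163  89  59  64 151 178 123 126]
 [166  95 129 122  96 169 157 158 162 133 107 133 156 189 118 128]
 [164  72 124 126 114 175 169 167 172 168  75  71 140 180 102 120]
 [169  74 118 132 111 139 170 165 166 165 111 125 135 169 113 121]
 [164  58 113 134 121 119 170 164 164 164 103 125 101 165 161 121]
 [158  64 101 134 116 119 160 166 166 162  95 124 122 152 179 122]
 [165 120 106 126 122 116 110 124 170 166 125  98 101 152 181 122]
 [133  89 111 125 121 125 106 105 171 166 159  81 125 139 164  74]
 [128  78 104 128 121 121 107  94 170 168 159  85  92 106 177 111]
 [160  41 106 120 125 130 108  96 183 172 173 103 120 129 164 161]]
```

The pointer is level with the line to about 1 mm. I'll draw 1 mm more, then check the flask on the mat by depth.

Scaled: -0.001 m / 0.75 = -0.0013, -0.0005 m / 0.75 = -0.0007.

Request:
apply_moves:
  moves:
    - [[0,0,-0.0007,0,0,0,0],[0,0,-0.0013,0,0,0,0],[0,0,-0.0013,0,0,0,0],[0,0,-0.0013,0,0,0,0],[0,0,-0.0013,0,0,0,0],[0,0,-0.0013,0,0,0,0],[0,0,-0.0013,0,0,0,0],[0,0,-0.0013,0,0,0,0],[0,0,-0.0013,0,0,0,0]]

```text
t: 18.4
ee_pos: [447.5, -216.0, 182.3]
ee_rot: [[-0.132, 0.991, 0.006], [0.991, 0.132, -0.001], [-0.002, 0.006, -1.0]]
force: [8.3, 2.3, -0.2]
grip_width: 11.8
grip_force: 58.5
```

```bash
python3 - <<'E'
from h import *
np.set_printoptions(precision=1,suppress=True,linewidth=200)
st=r.read_state(); print(st["t"],(np.array(st["ee_pos"])-[477.1,-211.8,182.2])@[.9914,.1305,0],st["force"],st["grip_force"])
a=np.radians(7.5);R=np.array([[np.cos(a),np.sin(a)],[-np.sin(a),np.cos(a)]])
for n in("scene","top"):
  s=r.snapshot(n);D=s["depth"];v,u=np.mgrid[0:400,0:640];d=np.stack([(u-s["cx"])/s["fx"],-(v-s["cy"])/s["fy"],-np.ones_like(u,float)],-1)*D[...,None]
  E=np.array(s["extrinsics"]);W=(d-E[:3,3])@E[:3,:3]
  L=(W[...,:2]-[601,-40])@R.T; m=(D>0)&(abs(L[...,0])<95)&(abs(L[...,1])<65)
  for lo,hi in((95,110),(118,127),(127,136),(136,400)):
    k=m&(W[...,2]>lo)&(W[...,2]<hi); print(n,lo,hi,k.sum(), L[k].min(0) if k.any() else"",L[k].max(0) if k.any() else "", np.median(W[...,2][k]) if k.any() else "")
  k=m&(W[...,2]>125)&(W[...,2]<136)
  if k.sum()>10: print(np.linalg.lstsq(np.c_[L[k],np.ones(k.sum())],W[...,2][k],rcond=None)[0].round(3))
g=cv2.cvtColor(s["image"],cv2.COLOR_RGB2GRAY); print(g[152:160,411:424])
E
```

```text
18.4 -29.931578858981574 [ 8.3  2.3 -0.2] 58.45721483230591
scene 95 110 1499 [-94.9 -65. ] [95. 65.] 103.56943212327657
scene 118 127 64 [-30.8 -15.7] [68.4 32.4] 123.85809113975967
scene 127 136 321 [-39.9 -15.6] [66.  32.6] 130.22886199699144
scene 136 400 0   
[ -0.    0.  130.1]
top 95 110 2087 [-94.9 -65. ] [94.9 65. ] 102.19613100107098
top 118 127 147 [-39.1 -17.7] [65.1 30.4] 125.28225785634535
top 127 136 340 [-38.4 -17.4] [64.9 30.4] 129.5370372015282
top 136 400 0   
[ -0.   -0.  129.2]
[[124 183 163 169 164  51 103 133 182  83 125 126 122]
 [163 166 171 181 175 115  60  65 100  67 127 128 124]
 [167 164  96  96  97  47   6  58  88  93 132 126 126]
 [182 180  45   0   8  27 125 106  95  68 136 129 126]
 [112  92  66 110 180  14  29  17  14  16 101 129 127]
 [120  92 105 179 172  15   0  63  42  47 116 128 127]
 [ 88  74 138 167 168 169 113  69 135 179 120 125 126]
 [115  74 174 168 172 168 114 127 137 163 130 123 121]]
```

The flask lies level at about (-2, +8) mm from the mat centre. The pointer and line share the same pixel row, and the bar is held with about 8 N of pull. Handing in.

```bash
python3 -c "
from cell import r
print(r.close_job())"
```

```text
the job is handed in; nothing more can be done
None
```

I drained the flask at 45° for over two seconds and laid it level near the mat's centre. The clamp is held open with the pointer on the index line to within about 1 mm, and the job is handed in; it reported no verdict.

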